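Set the polarimeter's analyser to zero

ROBOT

A 6-joint arm with a two-finger parallel gripper is mounted at the origin on the work surface. World frame = base frame: x ahead of the robot, y to its left, z up, the work surface at z = 0. Lengths are in m, angles in rad, forces in N, time in s.
With the tool pointing down it reaches from about 0.35 to 0.85 m from the base axis. Payload 8.1 kg.
Tool frame: the origin (TCP) lies at the very end of the fingers, on their centre line; the grasp point (between the pads) lies 19 mm behind it (robot.pinch_z is the z of the grasp point in the tool frame, in m); z points along the fingers, y is the direction in which the jaws open and shut (so a half turn about z gives the same grasp; the last joint's range is limited). The gripper opens to 93 mm and grips with 3 to 60 N. Pads are 15 mm wide; open, the fingers measure 128 mm over their backs; the gripper's body (75 mm by 188 mm) begins 65 mm behind the grasp point.
Start: joints at [1.208, 0.13, 1.488, -0, 1.523, -0.085], TCP at [0.165, 0.577, 0.219] pointing down, gripper open.
Joint ranges: [-2.96, 2.96], [-0.89, 2.26], [0.02, 2.5], [-1.34, 4.48], [0, 2.73], [-2.66, 2.66]. Speed limits (rad/s): [2.39, 2.39, 2.79, 3.14, 3.14, 3.14].

INTERFACE

Orientations are given as a rotation vector (axis times angle).
In Python, from plant import robot gives the robot as it stands.
- The arm moves only by the tool drive_tool, never from a script. Its argument "steps" is a list of rows, each an object of numbers: "jaw": the opening, from 0 (shut) to 1 (fully open); "tx", "ty", "tz": the shift along the tool's x, y, z scaled (see below); "turn": the turn about the tool's z scaled (see below). A call has 1 to 12 rows; each row is the pose to reach, as a shift and turn from the pose commanded when the call began, along the tool's axes at that moment, turning the shorter way round; what a row does not reach only later rows make up. The controller multiplies each number of a shift by 0.3 m and each number of a turn by 180 degrees. A row lasts 1/10 s, in which the tool goes at most 50 mm and 8.59 degrees, less where a joint would pass 70% of its speed; a pose out of reach is approached as far as the arm can. A call with a number of a shift or a turn outside -1 to 1 is refused whole. A call with a gripper value outside its range is refused whole. The fingers move at their own pace and stop on an object; "force" is the grip in N (left out, the last holds). Time passes only in rows, so rows that repeat a pose let the fingers close. It gives the time, the measured TCP pose, the force and the opening at its end, in the units of the state.
- robot.read_state(): the state, without advancing time (a new reading comes with each control period).
- robot.read_camera(name): name is "side" or "top"; returns (picture, depth): 420x560x3 uint8, blue, green, red; 420x560 float32, m along the optical axis (not along the pixel's ray), 0 where there is no reading.
- robot.get_calibration(name): a dict with "fx", "fy", "cx", "cy" (pixels), "k1" (the pictures are not rectified: a ray, as slopes to the right and down, at radius r is drawn at 1 + k1 r^2 times it, then the intrinsics apply), "eye" and "attitude" of the camera in the world. Camera axes: x right, y down, z forward; pixel columns grow to the right and rows downward; lengths in m; the calibration is good to about 2 mm. A picture is of the moment at which its call begins. get_calibration takes no time and is no camera call.
- robot.close_job(): hands the job in, once; it reports no verdict.
The state is a dict: "t": time; "q": joint angles; "dq": joint speeds; "joint_torque": joint torques, N m; "tool_pos": TCP position; "orientation": TCP orientation; "force": force on the tool from outside, world axes, zero at the start; "wrist_torque": the same for the moment, N m; "opening": finger opening in m.
Only numpy, scipy, OpenCV 4.12 (cv2) and the standard library are available. Lean on these libraries where they do the work, as an engineer would, in place of code of your own. Each camera call takes 0.05 s, during which the arm holds its last target.

TASK

Get the polarimeter ready for a blank reading: with a fingertip, push the analyser's lever round the dial until its pointer stands on the zero mark, the longest line, the one with a dot at its inner end. Come up to the mark in the one direction without overshooting it, so that play does not falsify the setting, then take the hand away. Only push: do not pinch the lever, shift or lift the instrument, or disturb the things standing round it.

Things in the scene. Friction and masses are not known exactly. Their poses are not given: they have to be found in the camera images.
- polarimeter: Upright student polarimeter, about 2 kg, standing loose on rubber feet. Origin: on the ring's vertical axis, at bench level; z up; its front is its own -x. Grey lamp housing, x -73 to +103 mm, y -65 to +65 mm, 42 mm high; glass sample tube on the axis; aluminium pillar on the +x side; dial and analyser ring on top. Between housing and lever handle there is free air outside the dial.
- dial_centre (a point): Centre of the fixed white dial, on the ring's axis, 172 mm above the bench (the dial's upper face). Dial radius 62 mm, black radial lines every 10 degrees, longer every 30. On it turns the analyser: a black ribbed ring, radius 30 mm, top 193 mm above the bench, with the lever sticking out level. Axes as the instrument's.
- analyser (a joint): Angle of the analyser ring and lever, rad. 0: pointer exactly over the zero mark. The lever points along (-cos q, -sin q) in the instrument's frame; q grows counter-clockwise seen from above. It starts at -1.65 to -0.8 (on the instrument's +y side), so it is pushed counter-clockwise. Stops at -1.95 and +0.70. About 1 N at the handle turns it; dry friction, no spring: it stays where left.
- lever_rear: Rear side face of the lever's handle, the face to push. Handle: black block 36 mm long (72 to 108 mm from the ring's axis), 9 mm wide, 168 to 188 mm above the bench; a 3 mm wide steel pointer joins it to the ring. Origin: middle of the face, 90 mm out, 4.5 mm clockwise of the lever's centre line, 178 mm up. Own -x: outward along the lever; own +y: out of the face, clockwise.
- lever_front: Front side face of the same handle, the one that leads as it turns counter-clockwise. Origin: middle of the face, 90 mm from the axis, 4.5 mm ahead of the lever's centre line, 178 mm above the bench. Axes as for the rear face.
- zero_mark (a point): Outer end of the zero line on the fixed dial: 60 mm from the ring's axis on the instrument's own -x side, 172 mm above the bench. The zero line is 22 mm long, radial, the longest of the dial, with a 6 mm dot at its inner end.
- flask_mid (a point): Bystander: stoppered conical glass flask, 72 mm across, 122 mm high, on the instrument's own -y side. The point is on its axis, half-way up.
- tip_rack_mid (a point): Bystander: blue pipette-tip rack, 84 x 122 mm, 46 mm high, on the bench in front of the instrument. The point is its centre.
- cuvette_case_mid (a point): Bystander: flat black cuvette case, 75 x 42 x 22 mm, on the bench in front of the instrument, to its own -y side. The point is its centre.
- reagent_bottle_mid (a point): Bystander: amber reagent bottle with a white cap, 44 mm across, 85 mm high, on the instrument's own +y side. The point is on its axis, half-way up.

How it is judged:
At the end, for the whole second after the job is handed in: The analyser stands within 0.07 rad (4 degrees) of the zero mark, at rest; the polarimeter stands upright within 12 mm of where it was and its zero mark within 15 mm; each bystander is within 15 mm of where it stood (value of joint analyser between -0.07 and 0.07 rad and velocity of joint analyser between -0.02 and 0.02 rad/s and distance of polarimeter from where it was at the start of the episode below 0.012 m and distance of each of zero_mark, flask_mid, tip_rack_mid, cuvette_case_mid, reagent_bottle_mid from where it was at the start of the episode below 0.015 m and angle between polarimeter's own z axis and vertical below 0.05 rad); the robot touches nothing.
It fails at once if the lever is pushed past the zero mark by more than 0.07 rad (4 degrees) (value of joint analyser above 0.07 rad).
It fails at once if the lever is pinched: both side faces of its handle are pressed by the fingers at once (contact force between each of lever_rear, lever_front and the fingers above 3 N).
It fails at once if the polarimeter is shifted by more than 12 mm (its zero mark by 15 mm), tipped or lifted (not (distance of polarimeter from where it was at the start of the episode below 0.012 m) or not (distance of zero_mark from where it was at the start of the episode below 0.015 m) or not (angle between polarimeter's own z axis and vertical below 0.05 rad) or height (world z) of polarimeter above 0.008 m).
It fails at once if a bystander is displaced or lifted by more than 15 mm (distance of any of flask_mid, tip_rack_mid, cuvette_case_mid, reagent_bottle_mid from where it was at the start of the episode above 0.015 m).
It also fails if it takes over 45 s, if anything falls off the work surface, if the arm or the gripper's body presses on something with over 40 N, if the wrist force passes 120 N, or if a joint passes its speed limit or range.

## Working session

There is one attempt and no reset: what is moved stays moved. The work goes in short steps, Python scripts to look and compute and a tool call to move; the robot and the scene stay as the last step left them, time stands still between calls to the robot, and variables do not carry over. Pictures are saved under pics/ and viewed, and the job is handed in when it is done.

Besides the shell and the picture viewer there is one more tool, called after "Emit:" as name(argument=value, ...) on one line, values as JSON. drive_tool: Moves the arm, as the interface text tells. Its arguments: {"type":"object","properties":{"steps":{"type":"array"},"force":{"type":"number"}},"required":["steps"]}

```bash
ls; mkdir -p pics
python3 - <<'E'
from plant import robot
import cv2, numpy as np
for n in("top","side"):
    im,d=robot.read_camera(n); cv2.imwrite(f"pics/{n}0.png",im); np.savez(f"pics/{n}0.npz",im=im,d=d)
    print(n,robot.get_calibration(n))
print(robot.read_state())
E
```

```text
pics
top {'fx': 378.9358961246957, 'fy': 378.9358961246957, 'cx': 280.775343633161, 'cy': 215.2487256361302, 'k1': -0.037534203109127834, 'eye': array([0.39641663, 0.01538762, 0.82418459]), 'attitude': array([-2.10859836,  2.13580775, -0.12209719])}
side {'fx': 538.0202698084395, 'fy': 538.0202698084395, 'cx': 274.0425443514271, 'cy': 212.84610998754857, 'k1': -0.001527301691599414, 'eye': array([0.32123468, 0.66735404, 0.75979021]), 'attitude': array([-0.40100664,  2.74926564, -1.2100122 ])}
{'t': 0.1, 'q': array([ 1.20759788e+00,  1.31091108e-01,  1.48915090e+00, -3.91344511e-05,
        1.52300949e+00, -8.54193959e-02]), 'dq': array([-0.00130515, -0.0010438 , -0.00206523, -0.0006588 ,  0.00082547,
       -0.00076917]), 'joint_torque': array([ 1.01502337e-03, -5.61333847e+01, -4.93095195e+01,  7.70403002e-02,
        2.89466162e-02, -8.82026347e-05]), 'tool_pos': array([0.16435415, 0.57651983, 0.21769978]), 'orientation': array([-4.34883921e-01, -3.11101190e+00,  2.55381567e-03]), 'force': array([ 0.02871087,  0.16725434, -0.21733376]), 'wrist_torque': array([-0.04929682,  0.04068821, -0.00754879]), 'opening': 0.0930316259382674}
```

View pics/top0.png

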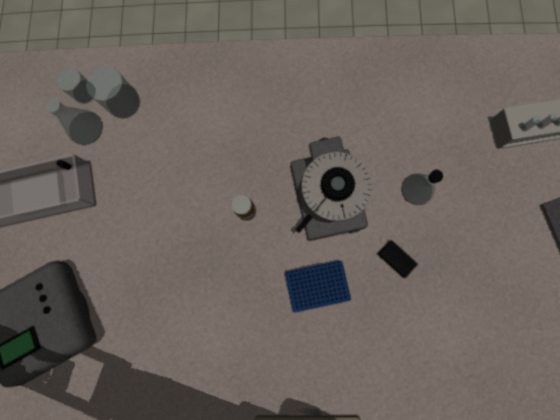

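View pics/side0.png

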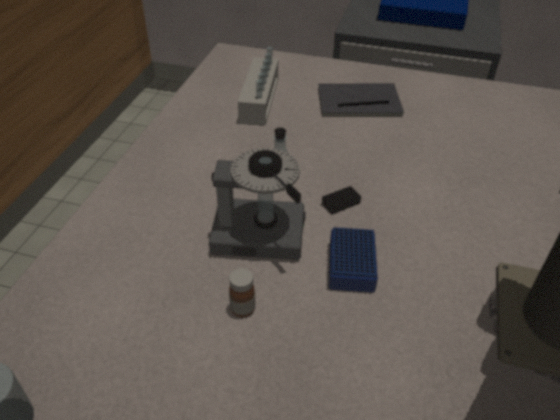

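The top view shows the dial at about (337,186), the lever handle at (304,223), and the dotted zero line near (343,208). The bottle is at (242,206), the rack at (318,286), the case at (397,258), and the flask at (420,187). Next I'll zoom in and measure.

```bash
cat > h.py <<'E'
import numpy as np, cv2
from scipy.spatial.transform import Rotation as R
from plant import robot
def cal(n):
    c=robot.get_calibration(n); K=np.array([[c['fx'],0,c['cx']],[0,c['fy'],c['cy']],[0,0,1.]]); D=np.array([c['k1'],0,0,0,0.]); return c,K,D,R.from_rotvec(c['attitude']).as_matrix()
def ray(n,px):
    c,K,D,M=cal(n); u=cv2.undistortPoints(np.array(px,float).reshape(-1,1,2),K,D).reshape(-1,2)
    return c['eye'],np.c_[u,np.ones(len(u))]@M.T
def atz(n,px,z):
    e,r=ray(n,px); return e+r*((z-e[2])/r[:,2])[:,None]
def proj(n,P):
    c,K,D,M=cal(n); X=(np.array(P,float).reshape(-1,3)-c['eye'])@M
    return cv2.projectPoints(X,np.zeros(3),np.zeros(3),K,D)[0].reshape(-1,2)
def cloud(n,d):
    v,u=np.nonzero(d>0); px=np.c_[u,v]; e,r=ray(n,px); return px,e+r*d[v,u][:,None]
E
python3 - <<'E'
from h import *
for n,(x0,y0,w,h),f in(("top",(280,120,110,140),5),("side",(200,120,120,150),5)):
    im=cv2.imread(f"pics/{n}0.png")[y0:y0+h,x0:x0+w]
    im=np.clip(im.astype(float)*1.8,0,255).astype(np.uint8)
    f=4
    cv2.imwrite(f"pics/{n}0z.png",cv2.resize(im,None,fx=f,fy=f,interpolation=cv2.INTER_CUBIC))
d=np.load("pics/top0.npz")['d']; px,P=cloud("top",d)
m=(np.abs(px[:,0]-337)<70)&(np.abs(px[:,1]-186)<60)&(P[:,2]>.155)
print(np.histogram(P[m,2],20)); 
m2=m&(abs(P[:,2]-.172)<.012)
c,r=cv2.minEnclosingCircle(P[m2][:,:2].astype(np.float32));print(c,r,m2.sum(),np.median(P[m2],0))
m3=m&(P[:,2]>.185)
print(cv2.minEnclosingCircle(P[m3][:,:2].astype(np.float32)),m3.sum(),P[m3].mean(0))
print(atz("top",[[304,223],[343,208],[337,184]],.172))
E
```

```text
(array([   2,    4,   53,  264,  187,   25,  151, 1379, 1182,   91,   16,
         30,   30,   19,   34,  150,  177,  171,  365,  126]), array([0.15614625, 0.15811003, 0.1600738 , 0.16203757, 0.16400134,
       0.16596512, 0.16792889, 0.16989266, 0.17185643, 0.1738202 ,
       0.17578398, 0.17774775, 0.17971152, 0.18167529, 0.18363907,
       0.18560284, 0.18756661, 0.18953038, 0.19149416, 0.19345793,
       0.1954217 ]))
(0.5560433864593506, -0.026342930272221565) 0.09670475870370865 3434 [ 0.55602106 -0.05082659  0.17151793]
((0.5211226940155029, -0.03153344616293907), 0.06891428679227829) 1007 [ 0.542945   -0.05131978  0.19068567]
[[ 0.48421547  0.0009211   0.172     ]
 [ 0.50948005 -0.06729629  0.172     ]
 [ 0.5524439  -0.05831478  0.172     ]]
```

View pics/top0z.png

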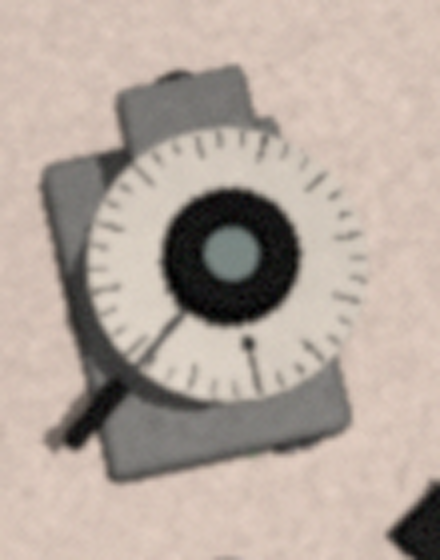

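View pics/side0z.png

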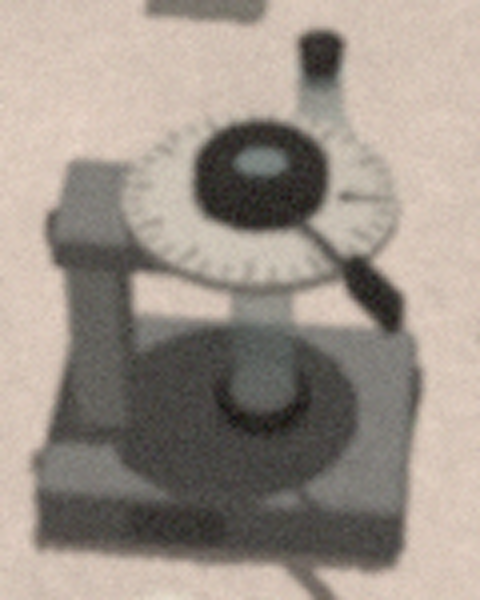

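The zoom shows the zero line running from its dot at (342,205.8) to its outer end at (345,217). The lever points down-left, ending near (298,230). Now a precise fit.

```bash
cat > fit.py <<'E'
from h import *
from scipy.optimize import least_squares
def dial(n,im,guess,z=.172):
    # sample along rays from the guess centre, find the white->dark radius (subpixel gradient) in plane z
    g=cv2.GaussianBlur(im,(0,0),.7).astype(float); w=g.min(2)
    pts=[]
    for a in np.deg2rad(np.arange(2,360,2)):
        rr=np.arange(.052,.072,.0005); P=np.c_[guess[0]+rr*np.cos(a),guess[1]+rr*np.sin(a),0*rr+z]
        p=proj(n,P).astype(np.float32); v=cv2.remap(im.astype(np.float32),p[:,0][None],p[:,1][None],1)[0]
        s=v@np.array([0.2,.4,.4]); s=cv2.GaussianBlur(s[None],(0,0),3)[0]
        k=np.argmin(np.gradient(s)); 
        if 2<k<len(rr)-3: pts.append(P[k,:2])
    pts=np.array(pts)
    f=least_squares(lambda c:np.hypot(*(pts-c).T)-.062,guess[:2],loss='soft_l1',f_scale=.001)
    return f.x,np.median(np.abs(f.fun)),len(pts)
E
python3 - <<'E'
from fit import *
T=np.load("pics/top0.npz");S=np.load("pics/side0.npz")
g=atz("top",[[337,186]],.172)[0]
for n,I in(("top",T),("side",S)):
    c=g
    for _ in range(3): c,e,k=dial(n,I['im'],c)
    print(n,c,e,k)
    g0=c if n=="top" else g0
    # angular profile: zero line between 38 and 46mm (only zero line there)
    th=np.deg2rad(np.arange(0,360,.5)); 
    def prof(r0,r1,z):
        s=0
        for r in np.arange(r0,r1,.001):
            p=proj(n,np.c_[c[0]+r*np.cos(th),c[1]+r*np.sin(th),0*th+z]).astype(np.float32)
            s=s+cv2.remap(I['im'].astype(np.float32),p[:,0][None],p[:,1][None],1)[0].mean(1)
        s=s/len(np.arange(r0,r1,.001)); return s
    for nm,a in(("line38-47",(.036,.047,.172)),("handle76-106 z.188",(.076,.106,.188))):
        s=prof(*a); m=np.median(s); 
        i=np.argsort(s)[:14]; print(nm,m,sorted([(float(np.rad2deg(th[j])),round(float(s[j]))) for j in i]))
E
python3 - <<'E'
from h import *
for n in("top","side"):
    d=np.load(f"pics/{n}0.npz")['d']; px,P=cloud(n,d)
    print(n,'bench z',np.median(P[(P[:,2]<.02)&(abs(P[:,0]-.45)<.2)&(abs(P[:,1]-.0)<.25)][:,2]))
    c=np.array([.548,-.054]); r=np.hypot(*(P[:,:2]-c).T)
    m=(r>.08)&(r<.112)&(P[:,2]>.16)&(P[:,2]<.2); print('handle',m.sum(),np.median(P[m],0),np.rad2deg(np.arctan2(*(np.median(P[m],0)[:2]-c)[::-1])))
    for nm,lo,hi in(("bottle",(.45,.08),(.62,.2)),("rack",(.33,-.1),(.45,.03)),("case",(.35,-.2),(.5,-.11)),("flask",(.48,-.25),(.62,-.15))):
        m=(P[:,0]>lo[0])&(P[:,0]<hi[0])&(P[:,1]>lo[1])&(P[:,1]<hi[1])&(P[:,2]>.015)
        if m.sum(): print(nm,m.sum(),np.percentile(P[m],[3,50,97],axis=0).round(3).tolist())
E
```

```text
top [ 0.55028934 -0.05694434] 0.0005054257365928044 178
line38-47 111.210236 [(136.5, 73), (137.0, 69), (137.5, 66), (138.0, 65), (138.5, 65), (139.0, 67), (139.5, 71), (191.0, 71), (191.5, 68), (192.00000000000003, 66), (192.5, 65), (193.0, 66), (193.5, 68), (194.0, 72)]
handle76-106 z.188 105.53962 [(135.5, 40), (136.0, 33), (136.5, 26), (137.0, 19), (137.5, 14), (138.0, 12), (138.5, 11), (139.0, 12), (139.5, 12), (140.0, 13), (140.5, 16), (141.0, 22), (141.5, 31), (142.0, 42)]
side [ 0.5507783  -0.05690872] 0.0016761595742647434 165
line38-47 103.59637 [(270.0, 27), (270.5, 26), (271.0, 26), (271.5, 26), (272.0, 26), (272.5, 27), (273.0, 27), (298.5, 27), (299.0, 27), (299.5, 26), (300.0, 26), (300.5, 27), (301.0, 27), (301.5, 28)]
handle76-106 z.188 107.68269 [(133.5, 29), (134.0, 28), (134.5, 27), (135.0, 27), (135.5, 26), (136.0, 25), (136.5, 26), (137.0, 26), (137.5, 28), (266.5, 28), (267.0, 28), (267.5, 28), (268.0, 28), (268.5, 28)]
top bench z -0.00042625304889565285
handle 325 [ 0.62977216 -0.0292005   0.16418767] 16.871271389917464
bottle 463 [[0.515, 0.104, 0.024], [0.531, 0.121, 0.084], [0.552, 0.142, 0.086]]
rack 2312 [[0.335, -0.082, 0.038], [0.372, -0.029, 0.046], [0.414, 0.025, 0.048]]
case 477 [[0.405, -0.199, 0.018], [0.438, -0.182, 0.022], [0.497, -0.114, 0.041]]
flask 679 [[0.549, -0.249, 0.017], [0.572, -0.238, 0.05], [0.602, -0.222, 0.123]]
side bench z 0.0008862434263252617
handle 286 [ 0.62063423 -0.01130954  0.16648212] 30.44470166824064
bottle 1052 [[0.513, 0.111, 0.019], [0.53, 0.138, 0.062], [0.552, 0.147, 0.087]]
rack 2136 [[0.333, -0.08, 0.029], [0.37, -0.022, 0.047], [0.414, 0.029, 0.049]]
case 406 [[0.4, -0.199, 0.016], [0.436, -0.18, 0.023], [0.496, -0.113, 0.043]]
flask 205 [[0.564, -0.249, 0.08], [0.574, -0.242, 0.105], [0.585, -0.237, 0.124]]
```

```bash
cat > mv.py <<'E'
from h import *
C=np.array([.5505,-.057])
def hand(phi,r=.092,off=.012):   # phi deg: lever angle at which the hand would just touch
    a=np.deg2rad(phi);u=np.array([np.cos(a),np.sin(a)]);t=np.array([-u[1],u[0]])
    return C+r*u-off*t, phi-180   # tcp xy, tool y yaw (deg)
def row(xy,z,yaw,s=None,ref=None):
    s=s or robot.read_state(); M=R.from_rotvec(s['orientation']).as_matrix()
    p0=s['tool_pos'] if ref is None else np.array(ref)
    d=M.T@(np.r_[xy,z]-p0)/.3
    y0=np.rad2deg(np.arctan2(M[1,1],M[0,1])); 
    return np.r_[d, -(((yaw-y0)+180)%360-180)/180].round(4).tolist()
def show():
    s=robot.read_state(); M=R.from_rotvec(s['orientation']).as_matrix()
    print('t',s['t'],'p',s['tool_pos'].round(4),'yaw',np.rad2deg(np.arctan2(M[1,1],M[0,1])).round(2),'z',M[:,2].round(4),'F',s['force'].round(2),'op',round(s['opening'],4),'q',s['q'].round(2))
E
python3 - <<'E'
from mv import *
show(); xy,yaw=hand(124); print(xy,yaw,row(xy,.25,yaw)); print('half',row((.34,.29),.26,10))
E
```

```text
t 0.1 p [0.1644 0.5765 0.2177] yaw 74.08 z [-6.0e-04 -1.6e-03 -1.0e+00] F [ 0.03  0.17 -0.22] op 0.093 q [ 1.21  0.13  1.49 -0.    1.52 -0.09]
[0.5090027  0.02598177] -56 [-1.608, -1.4499, -0.1054, 0.7227]
half [-0.8249, -0.7581, -0.1398, 0.356]
```

Emit:
drive_tool(steps=[{"tx": -0.82, "ty": -0.76, "tz": -0.14, "turn": 0.36, "jaw": 0}, {"tx": -0.82, "ty": -0.76, "tz": -0.14, "turn": 0.36, "jaw": 0}, {"tx": -0.82, "ty": -0.76, "tz": -0.14, "turn": 0.36, "jaw": 0}, {"tx": -0.82, "ty": -0.76, "tz": -0.14, "turn": 0.36, "jaw": 0}, {"tx": -0.82, "ty": -0.76, "tz": -0.14, "turn": 0.36, "jaw": 0}, {"tx": -0.82, "ty": -0.76, "tz": -0.14, "turn": 0.36, "jaw": 0}, {"tx": -0.82, "ty": -0.76, "tz": -0.14, "turn": 0.36, "jaw": 0}, {"tx": -0.82, "ty": -0.76, "tz": -0.14, "turn": 0.36, "jaw": 0}, {"tx": -0.82, "ty": -0.76, "tz": -0.14, "turn": 0.36, "jaw": 0}, {"tx": -0.82, "ty": -0.76, "tz": -0.14, "turn": 0.36, "jaw": 0}])

```text
t: 1.1
tool_pos: [0.3383, 0.2904, 0.2603]
orientation: [-2.031, -2.396, 0.001]
force: [0.0, -0.4, -0.3]
opening: 0.0175
```

Run:
```python
from mv import *
show(); xy,yaw=hand(124); print(xy,yaw,row(xy,.25,yaw))
```

```text
t 1.1 p [0.3383 0.2904 0.2603] yaw 9.44 z [-6.e-04 -1.e-04 -1.e+00] F [ 0.01 -0.36 -0.3 ] op 0.0175 q [ 0.59 -0.31  1.83  0.    1.63  0.43]
[0.5090027  0.02598177] -56 [-0.9627, 0.4169, 0.0342, 0.3635]
```

Emit:
drive_tool(steps=[{"tx": -0.96, "ty": 0.42, "tz": 0.03, "turn": 0.36, "jaw": 0}, {"tx": -0.96, "ty": 0.42, "tz": 0.03, "turn": 0.36, "jaw": 0}, {"tx": -0.96, "ty": 0.42, "tz": 0.03, "turn": 0.36, "jaw": 0}, {"tx": -0.96, "ty": 0.42, "tz": 0.03, "turn": 0.36, "jaw": 0}, {"tx": -0.96, "ty": 0.42, "tz": 0.03, "turn": 0.36, "jaw": 0}, {"tx": -0.96, "ty": 0.42, "tz": 0.03, "turn": 0.36, "jaw": 0}, {"tx": -0.96, "ty": 0.42, "tz": 0.03, "turn": 0.36, "jaw": 0}, {"tx": -0.96, "ty": 0.42, "tz": 0.03, "turn": 0.36, "jaw": 0}, {"tx": -0.96, "ty": 0.42, "tz": 0.03, "turn": 0.36, "jaw": 0}, {"tx": -0.96, "ty": 0.42, "tz": 0.03, "turn": 0.36, "jaw": 0}])

```text
t: 2.1
tool_pos: [0.5092, 0.0274, 0.2512]
orientation: [-2.997, -0.939, 0.001]
force: [0.2, 0.3, -0.6]
opening: 0.0006
```

Run:
```python
from mv import *
show(); xy,yaw=hand(124); print(xy,yaw,row(xy,.167,yaw))
for n in("top","side"):
    im,d=robot.read_camera(n); im=np.clip(im*1.8,0,255).astype(np.uint8)
    x0,y0,w,h=(230,90,190,140) if n=="top" else (170,90,190,140)
    cv2.imwrite(f"pics/{n}1.png",cv2.resize(im[y0:y0+h,x0:x0+w],None,fx=4,fy=4,interpolation=cv2.INTER_CUBIC))
```

```text
t 2.1 p [0.5092 0.0274 0.2512] yaw -55.2 z [-8.e-04  2.e-04 -1.e+00] F [ 0.24  0.27 -0.58] op 0.0006 q [-0.05 -0.13  1.69  0.    1.58  0.92]
[0.5090027  0.02598177] -56 [-0.003, 0.0037, 0.2808, 0.0044]
```

View pics/top1.png

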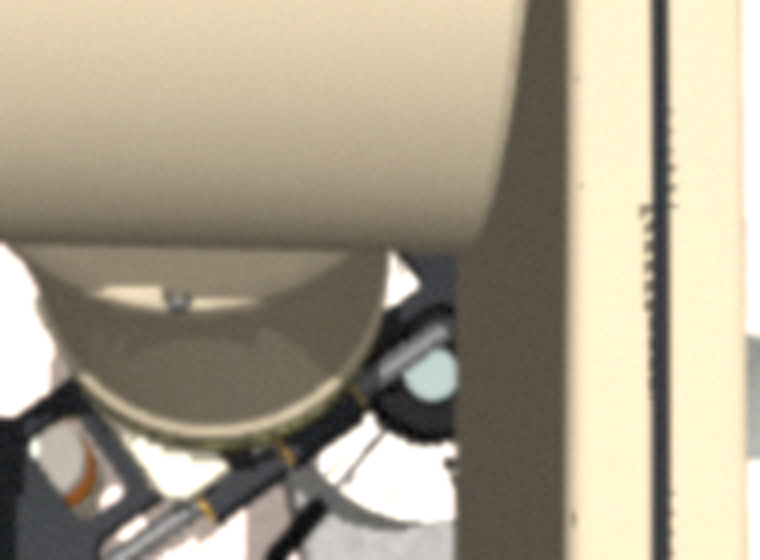

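View pics/side1.png

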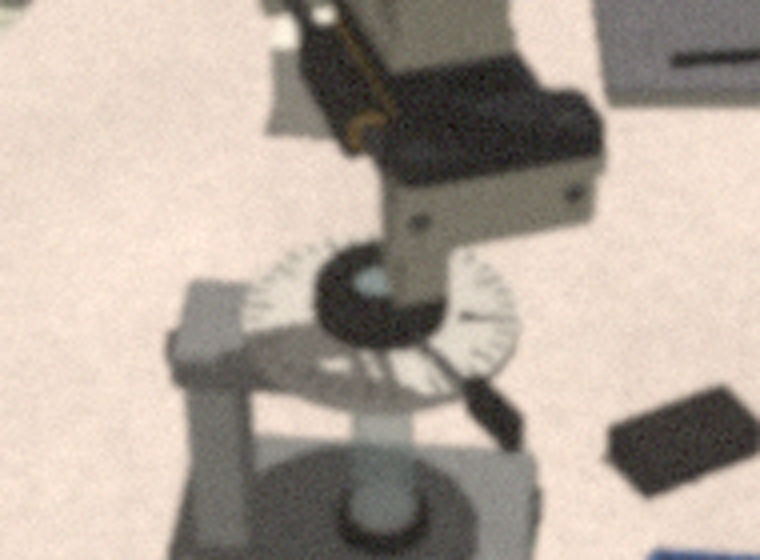

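The top camera is mostly blocked by the arm. The side view shows the closed fingertips (crop about (425,300)) above the rim, clear of the handle at (495,415). Next I'll descend behind the lever.

Emit:
drive_tool(steps=[{"tz": 0.1, "turn": 0.004}, {"tz": 0.19, "turn": 0.004}, {"tz": 0.28, "turn": 0.004}, {"tz": 0.28, "turn": 0.004}, {"tz": 0.28, "turn": 0.004}])

```text
schema error: expected keys jaw, tx, ty, tz, turn
```

```bash
cat > look.py <<'E'
import sys
from mv import *
def look(tag):
    im,d=robot.read_camera("side"); np.savez(f"pics/s{tag}.npz",im=im,d=d); b=np.clip(im*1.8,0,255).astype(np.uint8)
    x0,y0,w,h=(200,110,130,110)
    cv2.imwrite(f"pics/side{tag}.png",cv2.resize(b[y0:y0+h,x0:x0+w],None,fx=5,fy=5,interpolation=cv2.INTER_CUBIC))
    show()
E
python3 - <<'E'
from look import *
look("2")
for p in(128,132,135,138): print(p,row(*(lambda h:(h[0],.166,h[1]))(hand(p))))
for p in np.arange(124,182,4): print(p,row(*(lambda h:(h[0],.166,h[1]))(hand(p))))
E
```

```text
t 2.25 p [0.5092 0.0273 0.2516] yaw -55.3 z [ 0.  0. -1.] F [-0.22 -1.12  0.42] op 0.0007 q [-0.05 -0.13  1.69  0.    1.58  0.92]
128 [-0.0245, 0.0009, 0.2855, -0.0183]
132 [-0.0461, 0.0001, 0.2855, -0.0405]
135 [-0.0623, 0.0005, 0.2855, -0.0572]
138 [-0.0784, 0.0017, 0.2855, -0.0739]
124 [-0.003, 0.0032, 0.2855, 0.0039]
128 [-0.0245, 0.0009, 0.2855, -0.0183]
132 [-0.0461, 0.0001, 0.2855, -0.0405]
136 [-0.0677, 0.0008, 0.2855, -0.0628]
140 [-0.0891, 0.003, 0.2855, -0.085]
144 [-0.1104, 0.0067, 0.2855, -0.1072]
148 [-0.1314, 0.0119, 0.2854, -0.1294]
152 [-0.1519, 0.0185, 0.2854, -0.1517]
156 [-0.1719, 0.0265, 0.2854, -0.1739]
160 [-0.1914, 0.0359, 0.2854, -0.1961]
164 [-0.2101, 0.0467, 0.2854, -0.2183]
168 [-0.228, 0.0587, 0.2854, -0.2405]
172 [-0.245, 0.072, 0.2854, -0.2628]
176 [-0.2611, 0.0864, 0.2854, -0.285]
180 [-0.2762, 0.1019, 0.2854, -0.3072]
```

View pics/side2.png

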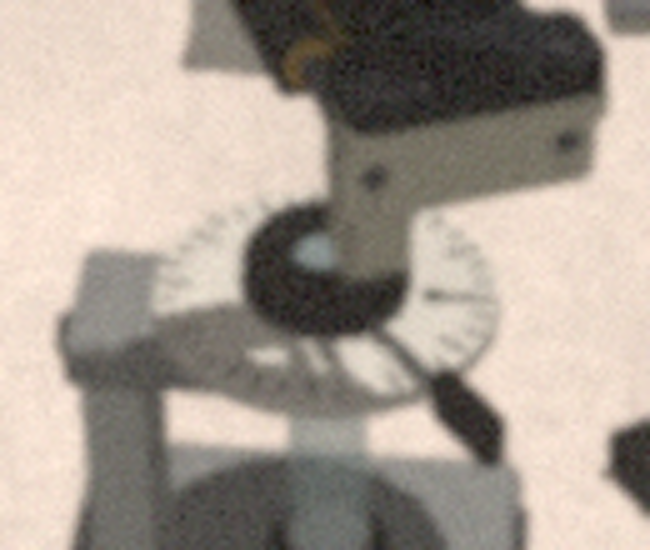

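The row was rejected because all keys are required, so nothing moved. First I'll check the hand's geometry below the bracket with depth data.

Run:
```python
from look import *
s=robot.read_state(); M=R.from_rotvec(s['orientation']).as_matrix()
d=np.load("pics/s2.npz")['d']
px,P=cloud("side",d); L=(P-s['tool_pos'])@M
print('tool x',M[:,0].round(2),'y',M[:,1].round(2))
for (u,v) in [(335,110),(370,260),(370,220),(370,150),(400,190),(450,180),(500,180),(580,160),(590,110),(500,110),(400,120),(340,260),(405,260),(405,240)]:
    q=np.array([200+u/5,110+v/5]).round().astype(int); i=np.where((px==q).all(1))[0]
    if len(i): print((u,v),(L[i[0]]*1000).round(0))
m=(np.abs(L[:,0])<.12)&(np.abs(L[:,1])<.12)&(L[:,2]<.003)&(L[:,2]>-.15)
for z in np.arange(-.1,.003,.008):
    k=m&(abs(L[:,2]-z)<.004)
    if k.sum()>3: print(round(z,3),k.sum(),(np.percentile(L[k],[2,98],axis=0)*1000).round(0).tolist())
```

```text
tool x [0.82 0.57 0.  ] y [ 0.57 -0.82 -0.  ]
(335, 110) [  28.  -58. -101.]
(370, 260) [  4. -15. -15.]
(370, 220) [  4. -14. -29.]
(370, 150) [  30.  -92. -111.]
(400, 190) [ 19. -85. -92.]
(450, 180) [  5. -84. -91.]
(500, 180) [ -9. -86. -89.]
(580, 160) [-32. -85. -91.]
(590, 110) [ -31.  -91. -110.]
(500, 110) [  -6.  -91. -116.]
(400, 120) [  22.  -94. -120.]
(340, 260) [ 8.  2. -4.]
(405, 260) [ -7. -14. -12.]
(405, 240) [ -8. -14. -19.]
-0.1 517 [[-33.0, -87.0, -104.0], [35.0, 80.0, -96.0]]
-0.092 367 [[-34.0, -87.0, -96.0], [35.0, 81.0, -88.0]]
-0.084 100 [[-34.0, -87.0, -88.0], [33.0, 81.0, -85.0]]
-0.044 12 [[7.0, 5.0, -47.0], [9.0, 17.0, -41.0]]
-0.036 10 [[7.0, 4.0, -40.0], [9.0, 15.0, -33.0]]
-0.028 55 [[-8.0, -17.0, -31.0], [9.0, 11.0, -24.0]]
-0.02 70 [[-9.0, -16.0, -24.0], [9.0, 11.0, -17.0]]
-0.012 61 [[-9.0, -16.0, -16.0], [9.0, 12.0, -9.0]]
-0.004 18 [[-7.0, -11.0, -8.0], [8.0, 10.0, -1.0]]
```

That "bracket" is the gripper body, 84 mm above the tip, so there is room. The finger is about ±7.5 mm by ±15 mm. Descending.

Emit:
drive_tool(steps=[{"jaw": 0, "tx": 0, "ty": 0, "tz": 0.1, "turn": 0}, {"jaw": 0, "tx": 0, "ty": 0, "tz": 0.19, "turn": 0}, {"jaw": 0, "tx": 0, "ty": 0, "tz": 0.285, "turn": 0}, {"jaw": 0, "tx": 0, "ty": 0, "tz": 0.285, "turn": 0}, {"jaw": 0, "tx": 0, "ty": 0, "tz": 0.285, "turn": 0}])

```text
t: 2.75
tool_pos: [0.509, 0.0268, 0.1665]
orientation: [-2.999, -0.933, 0.001]
force: [-0.3, -1.0, 0.7]
opening: 0.0006
```

Run:
```python
from look import *
look("3")
for p in np.arange(124,182,4): print(p,row(*(lambda h:(h[0],.166,h[1]))(hand(p))))
```

```text
t 2.8 p [0.51   0.0267 0.1677] yaw -55.45 z [ 1.6e-03 -1.0e-04 -1.0e+00] F [ 0.01 -0.54  0.75] op 0.0004 q [-0.05 -0.08  1.8   0.    1.42  0.92]
124 [-0.004, -0.0, 0.0057, 0.003]
128 [-0.0255, -0.0023, 0.0057, -0.0192]
132 [-0.047, -0.003, 0.0056, -0.0414]
136 [-0.0686, -0.0023, 0.0056, -0.0636]
140 [-0.0901, 0.0, 0.0056, -0.0858]
144 [-0.1113, 0.0038, 0.0056, -0.1081]
148 [-0.1323, 0.009, 0.0055, -0.1303]
152 [-0.1528, 0.0157, 0.0055, -0.1525]
156 [-0.1728, 0.0238, 0.0055, -0.1747]
160 [-0.1922, 0.0332, 0.0055, -0.197]
164 [-0.2109, 0.044, 0.0055, -0.2192]
168 [-0.2288, 0.0561, 0.0055, -0.2414]
172 [-0.2458, 0.0694, 0.0055, -0.2636]
176 [-0.2618, 0.0839, 0.0054, -0.2858]
180 [-0.2768, 0.0994, 0.0054, -0.3081]
```

View pics/side3.png

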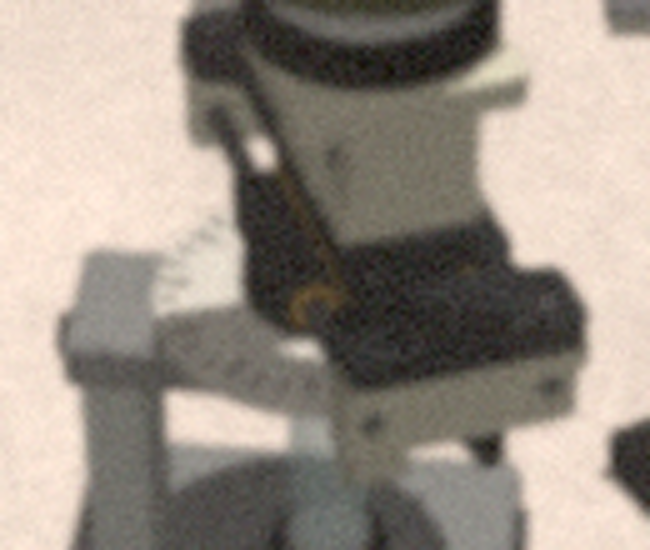

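The finger is down behind the lever, and the handle tip is still visible at (490,450) with a gap. Pushing along the arc from 124° to 160°.

Emit:
drive_tool(steps=[{"jaw": 0, "tx": -0.02, "ty": -0.002, "tz": 0.004, "turn": -0.014}, {"jaw": 0, "tx": -0.036, "ty": -0.003, "tz": 0.004, "turn": -0.03}, {"jaw": 0, "tx": -0.052, "ty": -0.003, "tz": 0.004, "turn": -0.047}, {"jaw": 0, "tx": -0.068, "ty": -0.002, "tz": 0.004, "turn": -0.063}, {"jaw": 0, "tx": -0.085, "ty": -0.001, "tz": 0.004, "turn": -0.08}, {"jaw": 0, "tx": -0.1, "ty": 0.002, "tz": 0.004, "turn": -0.097}, {"jaw": 0, "tx": -0.116, "ty": 0.005, "tz": 0.004, "turn": -0.114}, {"jaw": 0, "tx": -0.132, "ty": 0.009, "tz": 0.004, "turn": -0.13}, {"jaw": 0, "tx": -0.148, "ty": 0.014, "tz": 0.004, "turn": -0.147}, {"jaw": 0, "tx": -0.163, "ty": 0.02, "tz": 0.004, "turn": -0.164}, {"jaw": 0, "tx": -0.178, "ty": 0.026, "tz": 0.004, "turn": -0.18}, {"jaw": 0, "tx": -0.192, "ty": 0.033, "tz": 0.004, "turn": -0.197}])

```text
t: 4.0
tool_pos: [0.4689, -0.0144, 0.1676]
orientation: [2.57, 1.803, 0.005]
force: [-0.0, 1.8, -0.0]
opening: 0.0005
```

Run:
```python
from look import *
look("4")
for p in np.arange(158,190,2): print(p,row(*(lambda h:(h[0],.167,h[1]))(hand(p))))
```

```text
t 4.05 p [ 0.4687 -0.0149  0.1676] yaw -19.71 z [ 3.9e-03 -6.0e-04 -1.0e+00] F [ 0.87 -0.18  0.98] op 0.0005 q [-0.14 -0.21  1.91 -0.    1.43  0.2 ]
158 [0.0122, -0.0008, 0.002, 0.0127]
160 [0.0015, -0.0025, 0.0019, 0.0016]
162 [-0.0092, -0.0037, 0.0019, -0.0095]
164 [-0.02, -0.0046, 0.0019, -0.0206]
166 [-0.0307, -0.0051, 0.0019, -0.0317]
168 [-0.0415, -0.0053, 0.0019, -0.0429]
170 [-0.0523, -0.005, 0.0019, -0.054]
172 [-0.0631, -0.0044, 0.0019, -0.0651]
174 [-0.0739, -0.0034, 0.0019, -0.0762]
176 [-0.0846, -0.002, 0.0019, -0.0873]
178 [-0.0952, -0.0003, 0.0019, -0.0984]
180 [-0.1058, 0.0018, 0.0019, -0.1095]
182 [-0.1163, 0.0043, 0.0019, -0.1206]
184 [-0.1267, 0.0071, 0.0019, -0.1317]
186 [-0.137, 0.0103, 0.0019, -0.1429]
188 [-0.1472, 0.0139, 0.0019, -0.154]
```

View pics/side4.png

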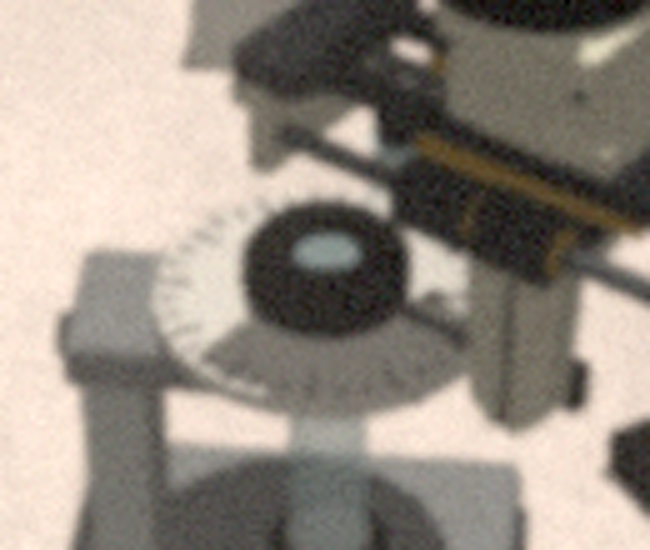

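The instrument hasn't moved, and the pointer (405,305)→(465,342) has turned with the finger. The zero dot is visible at (435,298). Next I'll push to about 184°, short of the mark at 192.5°.

Emit:
drive_tool(steps=[{"jaw": 0, "tx": -0.009, "ty": -0.004, "tz": 0, "turn": -0.01}, {"jaw": 0, "tx": -0.02, "ty": -0.005, "tz": 0, "turn": -0.021}, {"jaw": 0, "tx": -0.031, "ty": -0.005, "tz": 0, "turn": -0.032}, {"jaw": 0, "tx": -0.042, "ty": -0.005, "tz": 0, "turn": -0.043}, {"jaw": 0, "tx": -0.052, "ty": -0.005, "tz": 0, "turn": -0.054}, {"jaw": 0, "tx": -0.063, "ty": -0.004, "tz": 0, "turn": -0.065}, {"jaw": 0, "tx": -0.074, "ty": -0.003, "tz": 0, "turn": -0.076}, {"jaw": 0, "tx": -0.085, "ty": -0.002, "tz": 0, "turn": -0.087}, {"jaw": 0, "tx": -0.095, "ty": 0, "tz": 0, "turn": -0.098}, {"jaw": 0, "tx": -0.106, "ty": 0.002, "tz": 0, "turn": -0.11}, {"jaw": 0, "tx": -0.116, "ty": 0.004, "tz": 0, "turn": -0.121}, {"jaw": 0, "tx": -0.124, "ty": 0.006, "tz": 0, "turn": -0.13}])

```text
t: 5.25
tool_pos: [0.4578, -0.0501, 0.1672]
orientation: [2.153, 2.284, 0.003]
force: [0.9, 1.6, 0.3]
opening: 0.0006
```

Run:
```python
from look import *
look("5")
im,d=robot.read_camera("top"); b=np.clip(im*1.8,0,255).astype(np.uint8); np.savez("pics/t5.npz",im=im,d=d)
cv2.imwrite("pics/top5.png",cv2.resize(b[140:260,270:400],None,fx=5,fy=5,interpolation=cv2.INTER_CUBIC))
for p in np.arange(180,196,1): print(p,row(*(lambda h:(h[0],.167,h[1]))(hand(p))))
```

```text
t 5.3 p [ 0.4578 -0.0503  0.1672] yaw 3.47 z [ 3.6e-03 -7.0e-04 -1.0e+00] F [-0.18  0.03  0.07] op 0.0007 q [-0.22 -0.23  1.93  0.    1.44 -0.28]
180 [0.0171, 0.0039, -0.0002, 0.0185]
181 [0.0118, 0.0029, -0.0001, 0.0129]
182 [0.0065, 0.002, -0.0001, 0.0074]
183 [0.0012, 0.0013, -0.0001, 0.0018]
184 [-0.0042, 0.0006, -0.0001, -0.0037]
185 [-0.0096, -0.0, -0.0001, -0.0093]
186 [-0.0149, -0.0005, -0.0001, -0.0149]
187 [-0.0203, -0.0009, -0.0001, -0.0204]
188 [-0.0257, -0.0012, -0.0001, -0.026]
189 [-0.0311, -0.0014, -0.0001, -0.0315]
190 [-0.0365, -0.0015, -0.0001, -0.0371]
191 [-0.0419, -0.0016, -0.0001, -0.0426]
192 [-0.0473, -0.0015, -0.0001, -0.0482]
193 [-0.0527, -0.0013, -0.0001, -0.0537]
194 [-0.0581, -0.0011, -0.0001, -0.0593]
195 [-0.0635, -0.0007, -0.0001, -0.0649]
```

View pics/side5.png

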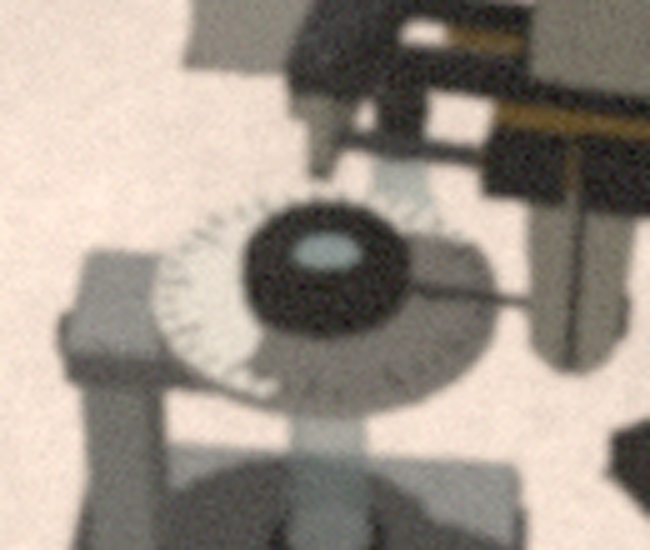

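View pics/top5.png

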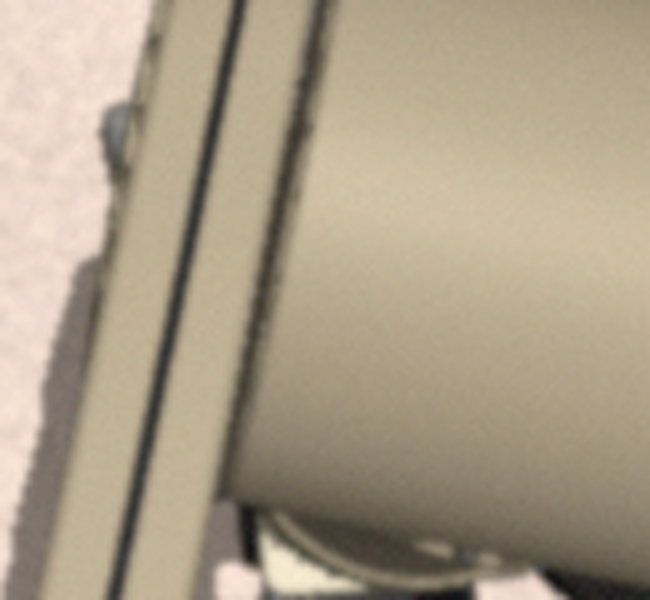

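The top view is blocked by the arm. In the side view the pointer runs (425,290)→(525,300), nearly over the zero line. I'll estimate the angle by overlaying predicted pointers and by profile.

```bash
cat > ang.py <<'E'
from mv import *
from scipy.ndimage import map_coordinates
def pointer(im,lo,hi,z,r0=.036,r1=.068,c=C,n="side"):
    th=np.arange(lo,hi,.25);a=np.deg2rad(th);rr=np.arange(r0,r1,.001)
    A,Rr=np.meshgrid(a,rr);P=np.c_[(c[0]+Rr*np.cos(A)).ravel(),(c[1]+Rr*np.sin(A)).ravel(),np.full(A.size,z)]
    p=proj(n,P); s=map_coordinates(im.astype(float).mean(2),[p[:,1],p[:,0]],order=1).reshape(A.shape).mean(0)
    base=np.percentile(s,70); w=np.clip(base-s,0,None); k=np.argmin(s); m=abs(th-th[k])<4
    return (w[m]*th[m]).sum()/w[m].sum(), th[k], s.min(), base
E
python3 - <<'E'
from ang import *
for f,lo,hi,r1 in(("side0",125,150,.068),("s4",145,172,.056),("s5",172,198,.066)):
    im=np.load(f"pics/{f}.npz")['im']
    for z in(.176,.178,.180): print(f,z,np.round(pointer(im,lo,hi,z,r1=r1),2))
im=np.load("pics/top0.npz")['im']
for z in(.176,.178,.180): print('top0',z,np.round(pointer(im,125,150,z,n="top"),2))
print('zero: top',pointer(im,184,200,.172,.039,.059,n="top")[:2])
im=np.load("pics/side0.npz")['im'];print('zero: side',pointer(im,184,200,.172,.039,.059)[:2])
E
```

```text
side0 0.176 [140.43 140.5   50.79  89.98]
side0 0.178 [138.71 138.75  51.68  91.15]
side0 0.18 [137.17 137.25  51.73  91.53]
s4 0.176 [164.53 164.5   39.1   61.95]
s4 0.178 [162.21 162.25  38.85  60.75]
s4 0.18 [159.51 159.5   38.88  60.55]
s5 0.176 [187.64 187.75  43.4   63.03]
s5 0.178 [184.74 184.75  42.97  61.75]
s5 0.18 [181.99 182.    42.68  66.18]
top0 0.176 [138.98 139.    58.68  99.15]
top0 0.178 [139.07 139.    58.94  99.78]
top0 0.18 [139.28 139.25  59.17 100.39]
zero: top (np.float64(192.15487395185067), np.float64(192.0))
zero: side (np.float64(192.17678561482253), np.float64(192.25))
```

The pointer stands at about 184.8° and the zero mark at 192.2°, so about 7.4° remain. The lever leads the hand angle by about 1.6°. Creep on to about 190.5°.

Emit:
drive_tool(steps=[{"jaw": 0, "tx": -0.004, "ty": 0, "tz": 0, "turn": -0.004}, {"jaw": 0, "tx": -0.008, "ty": 0, "tz": 0, "turn": -0.008}, {"jaw": 0, "tx": -0.012, "ty": 0, "tz": 0, "turn": -0.012}, {"jaw": 0, "tx": -0.016, "ty": -0.001, "tz": 0, "turn": -0.016}, {"jaw": 0, "tx": -0.02, "ty": -0.001, "tz": 0, "turn": -0.02}, {"jaw": 0, "tx": -0.024, "ty": -0.001, "tz": 0, "turn": -0.024}, {"jaw": 0, "tx": -0.027, "ty": -0.001, "tz": 0, "turn": -0.027}, {"jaw": 0, "tx": -0.03, "ty": -0.001, "tz": 0, "turn": -0.03}, {"jaw": 0, "tx": -0.03, "ty": -0.001, "tz": 0, "turn": -0.03}])

```text
t: 6.25
tool_pos: [0.4566, -0.0591, 0.1648]
orientation: [-2.045, -2.384, 0.0]
force: [0.1, -0.0, -0.4]
opening: 0.0004
```

Run:
```python
from look import *
from ang import pointer
look("6")
im=np.load("pics/s6.npz")['im']
for z in(.1775,.178): print(z,np.round(pointer(im,178,205,z,r1=.066),2))
for p in np.arange(186,194,1): print(p,row(*(lambda h:(h[0],.167,h[1]))(hand(p))))
```

```text
t 6.3 p [ 0.4566 -0.0591  0.1648] yaw 8.73 z [-2.e-04 -1.e-04 -1.e+00] F [ 0.18  0.28 -0.26] op 0.0007 q [-0.24 -0.23  1.93 -0.    1.44 -0.39]
0.1775 [189.83 189.75  40.58  60.6 ]
0.178 [189.28 189.25  40.54  63.  ]
186 [0.0139, 0.0061, -0.0072, 0.0152]
187 [0.0086, 0.0052, -0.0072, 0.0096]
188 [0.0032, 0.0044, -0.0072, 0.0041]
189 [-0.0021, 0.0037, -0.0072, -0.0015]
190 [-0.0075, 0.003, -0.0072, -0.007]
191 [-0.0128, 0.0025, -0.0072, -0.0126]
192 [-0.0182, 0.0021, -0.0072, -0.0181]
193 [-0.0236, 0.0017, -0.0072, -0.0237]
```

View pics/side6.png

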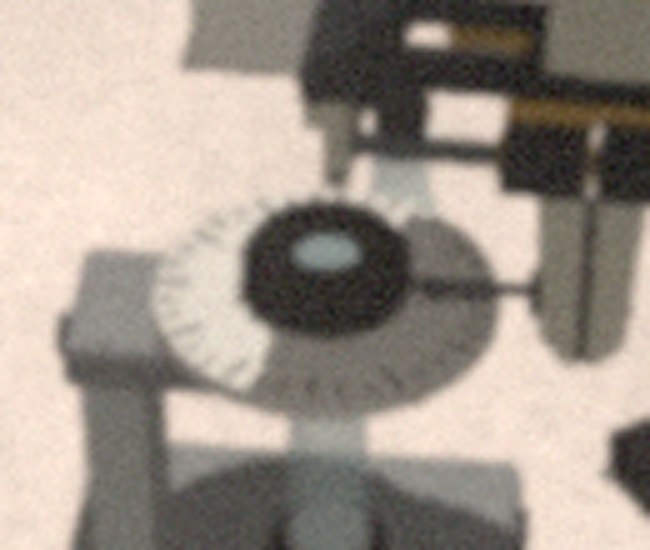

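By hand angle the pointer is at about 190°, though the reading is partly contaminated by the zero line. I'll back off and clear the view for an accurate top measurement before the last nudge.

Emit:
drive_tool(steps=[{"jaw": 0, "tx": 0.04, "ty": 0, "tz": 0, "turn": 0}, {"jaw": 0, "tx": 0.1, "ty": 0, "tz": 0, "turn": 0}, {"jaw": 0, "tx": 0.1, "ty": 0, "tz": -0.12, "turn": 0}, {"jaw": 0, "tx": 0.1, "ty": 0, "tz": -0.28, "turn": 0}, {"jaw": 0, "tx": 0.25, "ty": 0, "tz": -0.28, "turn": 0}, {"jaw": 0, "tx": 0.4, "ty": 0, "tz": -0.28, "turn": 0}, {"jaw": 0, "tx": 0.55, "ty": 0, "tz": -0.28, "turn": 0}, {"jaw": 0, "tx": 0.7, "ty": 0, "tz": -0.28, "turn": 0}, {"jaw": 0, "tx": 0.85, "ty": 0, "tz": -0.28, "turn": 0}, {"jaw": 0, "tx": 0.99, "ty": 0, "tz": -0.28, "turn": 0}, {"jaw": 0, "tx": 0.99, "ty": 0, "tz": -0.28, "turn": 0}, {"jaw": 0, "tx": 0.99, "ty": 0, "tz": -0.28, "turn": 0}])

```text
t: 7.5
tool_pos: [0.4106, 0.2358, 0.2487]
orientation: [-2.042, -2.387, 0.001]
force: [0.5, -0.6, -0.3]
opening: 0.0003
```

Run:
```python
from look import *
from ang import pointer
from fit import dial
im,d=robot.read_camera("top"); b=np.clip(im*1.8,0,255).astype(np.uint8); np.savez("pics/t7.npz",im=im,d=d)
cv2.imwrite("pics/top7.png",cv2.resize(b[140:260,270:400],None,fx=5,fy=5,interpolation=cv2.INTER_CUBIC))
look("7")
print(dial("top",im,C))
print('handle',np.round(pointer(im,180,200,.188,.076,.106,n="top"),2),'pointer',np.round(pointer(im,180,200,.178,.062,.07,n="top"),2))
```

```text
t 7.6 p [0.4114 0.2342 0.2488] yaw 8.74 z [-1.e-04 -5.e-04 -1.e+00] F [-0.67 -0.26  0.38] op 0.0005 q [ 0.41 -0.23  1.78 -0.    1.59  0.26]
(array([ 0.55029302, -0.05693643]), np.float64(0.0006770833308902893), 179)
handle [189.46 189.    13.44  99.75] pointer [190.43 190.25  53.92  83.82]
```

View pics/top7.png

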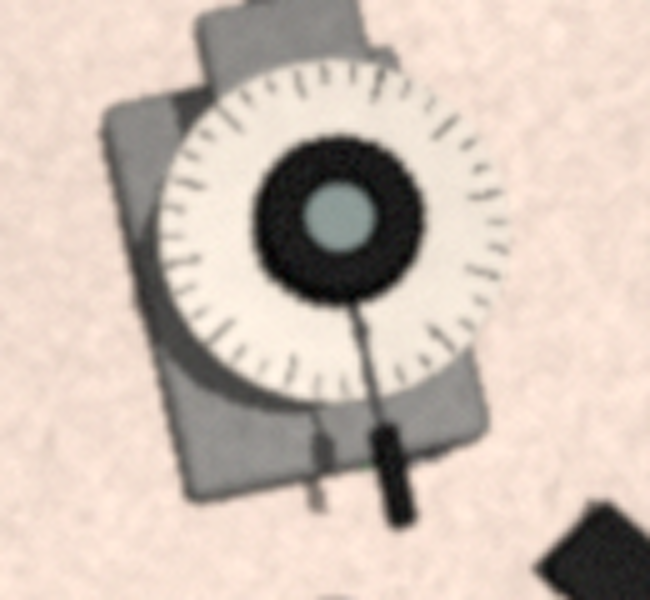

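View pics/side7.png

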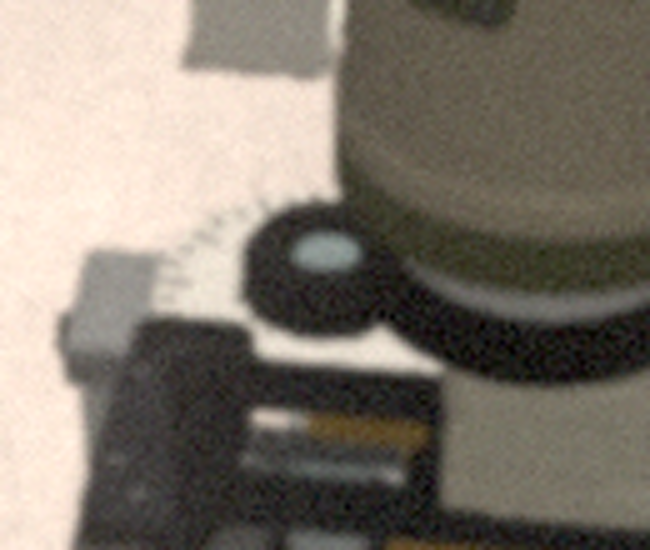

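The top view shows the pointer just short of the zero line: lever at about 190°, mark at 192.2°, instrument centre unmoved. One last fine nudge of about 2° in the same direction.

Emit:
drive_tool(steps=[{"jaw": 0, "tx": -0.15, "ty": 0, "tz": 0, "turn": 0}, {"jaw": 0, "tx": -0.3, "ty": 0, "tz": 0, "turn": 0}, {"jaw": 0, "tx": -0.45, "ty": 0, "tz": 0, "turn": 0}, {"jaw": 0, "tx": -0.6, "ty": 0, "tz": 0, "turn": 0}, {"jaw": 0, "tx": -0.75, "ty": 0, "tz": 0, "turn": 0}, {"jaw": 0, "tx": -0.89, "ty": 0, "tz": 0, "turn": 0}, {"jaw": 0, "tx": -0.89, "ty": 0, "tz": 0, "turn": 0}, {"jaw": 0, "tx": -0.89, "ty": 0, "tz": 0.1, "turn": 0}, {"jaw": 0, "tx": -0.89, "ty": 0, "tz": 0.2, "turn": 0}, {"jaw": 0, "tx": -0.89, "ty": 0, "tz": 0.275, "turn": 0}, {"jaw": 0, "tx": -0.89, "ty": 0, "tz": 0.275, "turn": 0}, {"jaw": 0, "tx": -0.89, "ty": 0, "tz": 0.275, "turn": 0}])

```text
t: 8.8
tool_pos: [0.4518, -0.0295, 0.1669]
orientation: [-2.046, -2.383, 0.0]
force: [0.8, -0.3, -0.3]
opening: 0.0005
```

Run:
```python
from look import *
show()
for p in (185,187,188.7,189.5,190,190.6,191): print(p,row(*(lambda h:(h[0],.166,h[1]))(hand(p))))
```

```text
t 8.8 p [ 0.4518 -0.0295  0.1669] yaw 8.69 z [-5.e-04  1.e-04 -1.e+00] F [ 0.77 -0.29 -0.28] op 0.0005 q [-0.18 -0.25  1.95  0.    1.44 -0.33]
185 [-0.0807, 0.008, 0.0028, 0.0205]
187 [-0.0913, 0.0061, 0.0028, 0.0094]
188.7 [-0.1004, 0.0047, 0.0028, -0.0001]
189.5 [-0.1047, 0.0042, 0.0028, -0.0045]
190 [-0.1074, 0.0039, 0.0028, -0.0073]
190.6 [-0.1106, 0.0036, 0.0028, -0.0106]
191 [-0.1127, 0.0034, 0.0028, -0.0128]
```

Emit:
drive_tool(steps=[{"jaw": 0, "tx": -0.03, "ty": 0, "tz": 0, "turn": -0.005}, {"jaw": 0, "tx": -0.06, "ty": 0.002, "tz": 0, "turn": -0.011}, {"jaw": 0, "tx": -0.08, "ty": 0.003, "tz": 0, "turn": -0.011}, {"jaw": 0, "tx": -0.09, "ty": 0.004, "tz": 0, "turn": -0.011}, {"jaw": 0, "tx": -0.096, "ty": 0.004, "tz": 0, "turn": -0.011}, {"jaw": 0, "tx": -0.1, "ty": 0.004, "tz": 0, "turn": -0.011}, {"jaw": 0, "tx": -0.103, "ty": 0.004, "tz": 0, "turn": -0.011}, {"jaw": 0, "tx": -0.106, "ty": 0.004, "tz": 0, "turn": -0.011}, {"jaw": 0, "tx": -0.109, "ty": 0.004, "tz": 0, "turn": -0.011}, {"jaw": 0, "tx": -0.111, "ty": 0.004, "tz": 0, "turn": -0.011}, {"jaw": 0, "tx": -0.111, "ty": 0.004, "tz": 0, "turn": -0.011}])

```text
t: 9.9
tool_pos: [0.4584, -0.062, 0.1665]
orientation: [2.004, 2.419, 0.0]
force: [-0.3, 0.0, 0.8]
opening: 0.0
```

Emit:
drive_tool(steps=[{"jaw": 0, "tx": 0.04, "ty": 0, "tz": 0, "turn": 0}, {"jaw": 0, "tx": 0.1, "ty": 0, "tz": 0, "turn": 0}, {"jaw": 0, "tx": 0.1, "ty": 0, "tz": -0.12, "turn": 0}, {"jaw": 0, "tx": 0.1, "ty": 0, "tz": -0.28, "turn": 0}, {"jaw": 0, "tx": 0.25, "ty": 0, "tz": -0.28, "turn": 0}, {"jaw": 0, "tx": 0.4, "ty": 0, "tz": -0.28, "turn": 0}, {"jaw": 0, "tx": 0.55, "ty": 0, "tz": -0.28, "turn": 0}, {"jaw": 0, "tx": 0.7, "ty": 0, "tz": -0.28, "turn": 0}, {"jaw": 0, "tx": 0.85, "ty": 0, "tz": -0.28, "turn": 0}, {"jaw": 0, "tx": 0.99, "ty": 0, "tz": -0.28, "turn": 0}, {"jaw": 0, "tx": 0.99, "ty": 0, "tz": -0.28, "turn": 0}, {"jaw": 0, "tx": 0.99, "ty": 0, "tz": -0.28, "turn": 0}])

```text
t: 11.1
tool_pos: [0.4022, 0.2308, 0.2502]
orientation: [2.0, 2.422, -0.001]
force: [-1.7, -0.9, -0.3]
opening: 0.0007
```

Run:
```python
from look import *
from ang import pointer
from fit import dial
im,d=robot.read_camera("top"); b=np.clip(im*1.8,0,255).astype(np.uint8)
cv2.imwrite("pics/top8.png",cv2.resize(b[140:260,270:400],None,fx=5,fy=5,interpolation=cv2.INTER_CUBIC))
cv2.imwrite("pics/top8f.png",b)
show()
print(dial("top",im,C))
print('handle',np.round(pointer(im,180,205,.188,.076,.106,n="top"),2),'pointer',np.round(pointer(im,180,205,.178,.062,.07,n="top"),2))
```

```text
t 11.15 p [0.4027 0.2298 0.2502] yaw 10.8 z [-3.e-04 -7.e-04 -1.e+00] F [ 0.15 -0.7   0.43] op 0.0004 q [ 0.41 -0.26  1.8  -0.    1.6   0.22]
(array([ 0.55032616, -0.0569706 ]), np.float64(0.0006589563985027608), 179)
handle [191.34 190.75  13.47 102.83] pointer [192.56 192.75  52.5   84.64]
```

View pics/top8.png

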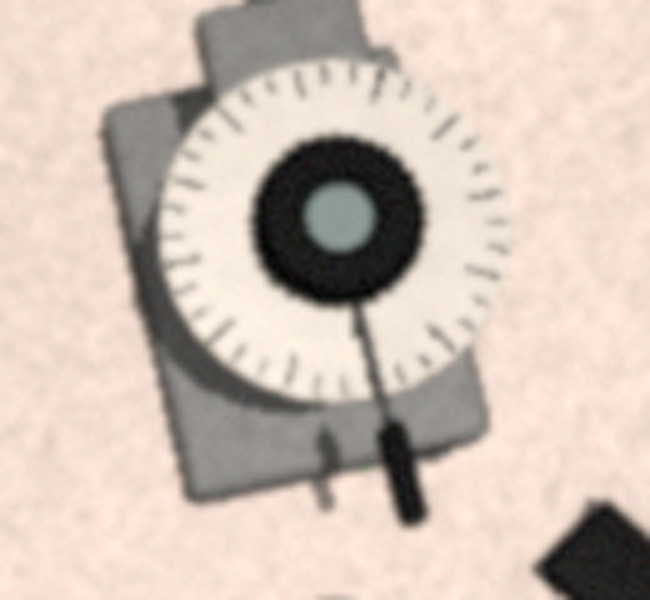

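View pics/top8f.png

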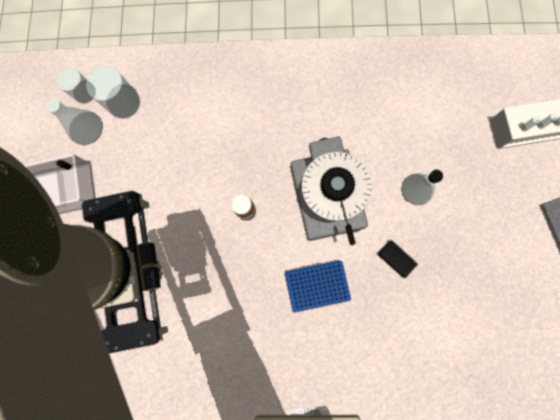

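The pointer now covers the zero line at (345,217), and nothing else has moved. The hand is clear, so I'm handing in.

```bash
python3 -c "
from plant import robot
print(robot.close_job())"
```

```text
the job is handed in; nothing more can be done
None
```

The analyser now stands on the zero mark, pushed there counter-clockwise only with the closed fingertips on the rear face of the lever. I pushed most of the way, backed off to measure from above, gave one last nudge of about 2° in the same direction, then took the hand clear and handed in at about 11 s.

**Angle:** in the last top view the pointer read 192.6° and the handle 191.3°, against 192.2° for the zero mark. The two readings differ by about 1.2°, but both are within about 1° of the mark; the tolerance is 4°. I saw no overshoot past the mark.

**Instrument:** the fitted dial centre moved less than 0.1 mm from its starting position.

**Bystanders:** the bottle, rack, case and flask look unmoved at the same pixels. I judged this by eye and did not re-measure them.

**Forces:** the readings after each move stayed at about 2 N or less. The hand was about 0.29 m clear of the lever when I handed in.

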